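# Rock the covered ampoule dish, then uncover it

## Robot

A 6-joint arm with a two-finger parallel gripper is mounted at the origin on the work surface. World frame = base frame: x ahead of the robot, y to its left, z up, the work surface at z = 0. Lengths are in m, angles in degrees, forces in N, time in s.
With the tool pointing down it reaches from about 0.25 to 0.8 m from the base axis. Payload 3.9 kg.
Tool frame: the origin (TCP) lies between the finger pads; the fingertips stand 14 mm ahead of it and the grasp point (between the pads) lies 5 mm behind it; z points along the fingers, y is the direction in which the jaws open and shut (so a half turn about z gives the same grasp; the last joint's range is limited). The gripper opens to 85 mm and grips with 20 to 120 N. Pads are 22 mm wide; open, the fingers measure 114 mm over their backs; the gripper's body (76 mm by 85 mm) begins 54 mm behind the grasp point. The pads swing forward as they close: fully open they stand 13 mm farther back than shut.
Start: joints at [72.536, 14.897, -7.913, 67.191, 0, 90], TCP at [0.158, 0.501, 0.245] pointing down, gripper open.
Joint ranges: [-159.42, 159.42], [-47.68, 98.78], [-73.54, 78.23], [-108.79, 121.32], [-90, 84.71], [-180, 180]. Speed limits (degrees/s): [147.25, 147.25, 180, 180, 180, 180].

## Interface

Orientations are given as a 3x3 rotation matrix whose columns are the frame's x, y, z axes.
In Python, from bench import sensors, imaging, bot gives the robot as it stands.
- The arm moves only by the shell command python3 -m pendant 'ROWS'. ROWS is text: rows parted by semicolons, each of 7 numbers parted by spaces: the shift along the tool's x, y, z scaled (see below), then the turn, a rotation vector about the tool's x, y, z scaled (see below), then the opening, from 0 (shut) to 1 (fully open). A call has 1 to 20 rows; each row is the pose to reach, as a shift and turn from the pose measured when the call began, along the tool's axes at that moment, turning the shorter way round; what a row does not reach only later rows make up. The controller multiplies each number of a shift by 0.2 m and each number of a turn by 180 degrees. A row lasts 1/10 s, in which the tool goes at most 50 mm and 8.59 degrees, less where a joint would pass 70% of its speed; a pose out of reach is approached as far as the arm can. A call with a number of a shift or a turn outside -1 to 1 is refused whole. A call with a gripper value outside its range is refused whole. The fingers move at their own pace and stop on an object; the grip force is fixed at half the most. Time passes only in rows, so rows that repeat a pose let the fingers close. It gives the time, the measured TCP pose, the force and the opening at its end, in the units of the state.
- sensors.read_state(): the state, without advancing time (a new reading comes with each control period).
- imaging.get_image(name): name is "scene" or "top" or "wrist"; returns the picture (384x512x3 uint8, blue, green, red); there is no depth.
- imaging.get_calibration(name): a dict with "mtx" (3x3 intrinsics, pixels), "world_to_cam" (4x4, takes a point from world to camera coordinates). Camera axes: x right, y up, looking along -z (the intrinsics and any distortion apply to the point x, -y, -z); pixel columns grow to the right and rows downward; lengths in m; the calibration is good to about 2 mm. A picture is of the moment at which its call begins: read the wrist's pose just before it. get_calibration takes no time and is no camera call; for the wrist camera it gives the pose at the moment of the call.
- bot.hand_in(): hands the job in, once; it reports no verdict.
The state is a dict: "time": time; "joint_positions": joint angles; "dq": joint speeds; "tau": joint torques, N m; "tcp_pos": TCP position; "eef_rot": TCP orientation; "ft_force": force on the tool from outside, world axes, zero at the start; "wrist_torque": the same for the moment, N m; "width": finger opening in m.
Only numpy, scipy, OpenCV 4.12 (cv2) and the standard library are available. Lean on these libraries where they do the work, as an engineer would, in place of code of your own. Each camera call takes 0.05 s, during which the arm holds its last target.

## Task

Gather the three ampoules at the sloping end (the one with the broad lip) of the covered steel dish: press the loose flat cover gently down over that end, so that it stays on while the dish rocks well forward on its short foot and all three roll down to the slope. Ease the dish back level on its foot with the cover still on, then lift the cover off and lay it flat, handle up, in the middle of the white enamel tray. The ampoules must stay gathered in the dish, and the other things on the desk must stay as they are.

Things in the scene. Friction and masses are not known exactly. Their poses are not given: they have to be found in the camera images.
- dish: Loose steel dish, 198 mm (x) by 108 (y), 0.4 to 0.65 kg. Origin: centre of the underside of its foot; z up, +x to the SLOPING end. Foot 72 (x) by 76 by 8 mm high. Inner floor z = 11 mm, x -75 (upright end wall) to 60, inner width 90. From x = 60 the end wall slopes out at 45 degrees. Flat smooth rim, top at z = 44, outer edge x -84 to 114, y -54 to 54; a broad bare lip juts past the cover at the sloping end only.
- rock_edge (a point): Middle of the foot's lower edge on the sloping side (x = 36, y = 0, z = 0 mm in the dish's frame; same axes): the line along y about which the dish rocks forward. It can rock about 0.3 rad, until the underside of its floor (at x = 62, 8 mm up) meets the desk.
- cover: Loose clear plastic cover on the dish: flat plate 178 mm (x) by 104 (y) by 4 mm, 0.18 kg, no skirt or catch; it only rests on the smooth rim and slides if the dish is rocked fully while nothing holds it. Origin: centre of its underside, z up. In place: about x = 8, y = 0, z = 44 mm in the dish's frame, axes along the dish's.
- handle (a point): Middle of the cover's white bridge handle, 28 mm above the cover's underside, axes as the cover's: a bar 64 mm long (x), 12 mm wide (y), 12 mm high, on two posts; 18 mm of free space between bar and plate.
- ampoule1: Amber glass ampoule, 15 mm in diameter and 80 mm long in all, 11 g, lying across the dish and free to roll (it stays put on the level and rolls once the dish is tilted by about 0.1 rad). Origin: on its axis, at half its length; the axis is its own y, the thin tip towards +y.
- ampoule2: Second ampoule, the same as ampoule1.
- ampoule3: Third ampoule, the same as ampoule1.
- tray: Shallow white enamel tray with a dark edge, fixed, 260 mm (x) by 170 mm (y), wall 4 mm thick and 16 mm high. Origin: centre of its underside; its inner floor is 4 mm above the desk.
- glue_stick: Blue and white glue stick standing upright, 25 mm in diameter, 88 mm high. Origin: centre of its underside. To be left alone.
- bottle: Small white bottle with grey cap, standing, 28 mm in diameter, 73 mm high. Origin: centre of its underside. To be left alone.
- forceps: Steel forceps lying flat, 145 mm long (x), 9 mm wide, 11 mm high. Origin: centre of its underside. To be left alone.
- canister: White plastic canister with lid, 89 mm in diameter, 158 mm high. Origin: centre of its underside. To be left alone.
Mind the look-alikes: they are no part of the job. What is shaped like the dish but black or pink is not meant.

How it is judged (in metres and radians):
On the way, in this order (a step that is already met when the one before it is completed fails the run):
1. the dish is rocked (tilted over 0.17 rad), the cover on it (within 14 mm of its place) and pressed by the fingers (over 1.5 N), all three ampoules over 12 mm to the sloping side of the dish's middle (angle between dish's own z axis and vertical above 0.17 rad and x of cover in the frame of dish between -0.006 and 0.022 m and y of cover in the frame of dish between -0.014 and 0.014 m and z of cover in the frame of dish between 0.036 and 0.056 m and x of ampoule1 in the frame of dish between 0.012 and 0.08 m and y of ampoule1 in the frame of dish between -0.046 and 0.046 m and z of ampoule1 in the frame of dish between 0.012 and 0.042 m and x of ampoule2 in the frame of dish between 0.012 and 0.08 m and y of ampoule2 in the frame of dish between -0.046 and 0.046 m and z of ampoule2 in the frame of dish between 0.012 and 0.042 m and x of ampoule3 in the frame of dish between 0.012 and 0.08 m and y of ampoule3 in the frame of dish between -0.046 and 0.046 m and z of ampoule3 in the frame of dish between 0.012 and 0.042 m and contact force between the fingers and cover above 1.5 N), for 0.3 s.
2. the dish is back level on its foot (within 0.03 rad), the cover still on and the ampoules gathered (angle between dish's own z axis and vertical below 0.03 rad and x of cover in the frame of dish between -0.006 and 0.022 m and y of cover in the frame of dish between -0.014 and 0.014 m and z of cover in the frame of dish between 0.036 and 0.056 m and x of ampoule1 in the frame of dish between 0.012 and 0.08 m and y of ampoule1 in the frame of dish between -0.046 and 0.046 m and z of ampoule1 in the frame of dish between 0.012 and 0.042 m and x of ampoule2 in the frame of dish between 0.012 and 0.08 m and y of ampoule2 in the frame of dish between -0.046 and 0.046 m and z of ampoule2 in the frame of dish between 0.012 and 0.042 m and x of ampoule3 in the frame of dish between 0.012 and 0.08 m and y of ampoule3 in the frame of dish between -0.046 and 0.046 m and z of ampoule3 in the frame of dish between 0.012 and 0.042 m), for 0.3 s.
3. the cover is lifted clear, 30 mm or more above the rim (z of cover in the frame of dish above 0.074 m), for 0.1 s.
At the end, for the whole second after the job is handed in: the dish stands level on its foot on the desk (within 0.03 rad), with all three ampoules lying in it more than 12 mm to the sloping side of its middle; the cover lies flat on the tray's floor, handle up (within 0.05 rad), its middle within 35 mm of the tray's; all at rest (x of ampoule1 in the frame of dish between 0.012 and 0.08 m and y of ampoule1 in the frame of dish between -0.046 and 0.046 m and z of ampoule1 in the frame of dish between 0.012 and 0.042 m and x of ampoule2 in the frame of dish between 0.012 and 0.08 m and y of ampoule2 in the frame of dish between -0.046 and 0.046 m and z of ampoule2 in the frame of dish between 0.012 and 0.042 m and x of ampoule3 in the frame of dish between 0.012 and 0.08 m and y of ampoule3 in the frame of dish between -0.046 and 0.046 m and z of ampoule3 in the frame of dish between 0.012 and 0.042 m and angle between dish's own z axis and vertical below 0.03 rad and height (world z) of dish between -0.003 and 0.003 m and horizontal distance between cover and tray below 0.035 m and height (world z) of cover below 0.008 m and angle between cover's own z axis and vertical below 0.05 rad and linear speed of each of cover, dish below 0.02 m/s); the robot touches nothing.
It fails at once if the dish is tilted more than 0.10 rad without the cover in its place (within 14 mm) (angle between dish's own z axis and vertical above 0.1 rad and not (x of cover in the frame of dish between -0.006 and 0.022 m and y of cover in the frame of dish between -0.014 and 0.014 m and z of cover in the frame of dish between 0.036 and 0.056 m)).
It fails at once if the cover is pressed onto the dish with more than 30 N (contact force between cover and dish above 30 N).
It fails at once if another thing on the desk is moved more than 30 mm or knocked over (distance of any of glue_stick, bottle, forceps, canister from where it was at the start of the episode above 0.03 m or angle between any of glue_stick, bottle, canister's own z axis and vertical above 0.5 rad).
It also fails if it takes over 69 s, if anything falls off the work surface, if the arm or the gripper's body presses on something with over 40 N, if the wrist force passes 120 N, or if a joint passes its speed limit or range.

## Working session

There is one attempt and no reset: what is moved stays moved. The work goes in short steps, Python scripts to look and compute and a shell command to move; the robot and the scene stay as the last step left them, time stands still between calls to the robot, and variables do not carry over. Pictures are saved under pics/ and viewed, and the job is handed in when it is done.

```bash
ls; mkdir -p pics
python3 - <<'E'
from bench import sensors, imaging
import cv2
s=sensors.read_state(); print(s)
for n in ["scene","top","wrist"]:
    im=imaging.get_image(n); cv2.imwrite(f"pics/{n}0.png",im)
    c=imaging.get_calibration(n); print(n,c)
E
```

```text
pics
{'time': 0.0, 'joint_positions': array([ 7.25370550e+01,  1.49353421e+01, -7.98559255e+00,  6.71911392e+01,
       -2.63506556e-03,  8.99989413e+01]), 'dq': array([ 0.05214675,  0.02055697,  0.07456704,  0.05840149,  0.12505117,
       -0.0384649 ]), 'tau': array([-7.91409911e-04, -4.05680609e+01,  2.53921026e+01,  1.89265958e-02,
       -2.60340576e-04,  1.39082516e-06]), 'tcp_pos': array([0.15736234, 0.50017044, 0.24446957]), 'eef_rot': array([[-9.53916798e-01,  3.00070737e-01, -5.43119999e-04],
       [ 3.00071225e-01,  9.53914947e-01, -1.87970553e-03],
       [-4.59543382e-05, -1.95605736e-03, -9.99998086e-01]]), 'ft_force': array([-0.34891938, -0.07889814,  0.42418596]), 'wrist_torque': array([-0.04511912,  0.02436642, -0.02831844]), 'width': 0.0855641246971943}
scene {'mtx': array([[351.19219301,   0.        , 254.72669245],
       [  0.        , 351.19219301, 194.19401971],
       [  0.        ,   0.        ,   1.        ]]), 'world_to_cam': array([[ 0.67635757,  0.7363147 , -0.01952184, -0.4153457 ],
       [-0.39201475,  0.38227877,  0.836772  ,  0.10355184],
       [ 0
[... 369 characters left out ...]
97573777,  0.03190906,  0.21660476, -0.50796287],
       [-0.21656142, -0.00484965,  0.97625695, -1.07438493],
       [ 0.        ,  0.        ,  0.        ,  1.        ]])}
wrist {'mtx': array([[288.98424967,   0.        , 257.28335814],
       [  0.        , 288.98424967, 187.28471917],
       [  0.        ,   0.        ,   1.        ]]), 'world_to_cam': array([[ 2.99480127e-01,  9.54102267e-01, -7.19268851e-04,
        -5.24799210e-01],
       [-9.02613511e-01,  2.83074019e-01, -3.24280664e-01,
         4.33360752e-02],
       [-3.09193310e-01,  9.77648360e-02,  9.45960641e-01,
        -3.79572409e-01],
       [ 0.00000000e+00,  0.00000000e+00,  0.00000000e+00,
         1.00000000e+00]])}
```

View pics/top0.png

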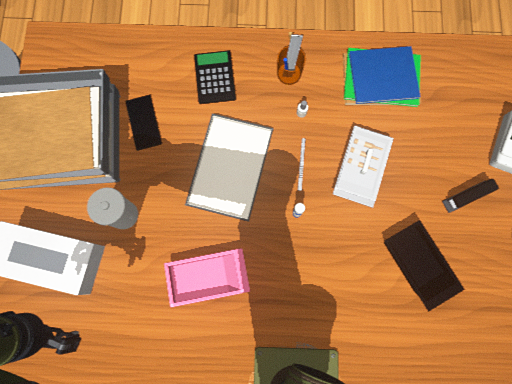

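View pics/scene0.png

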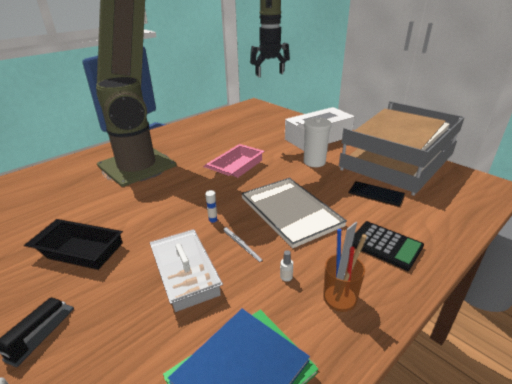

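View pics/wrist0.png

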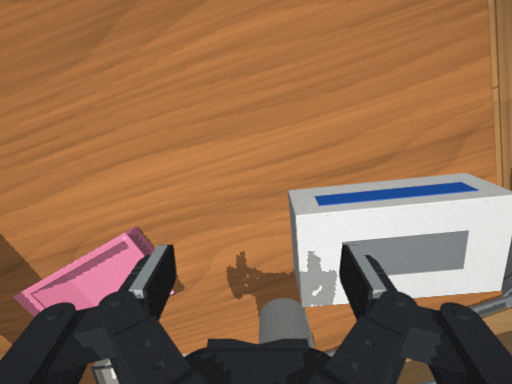

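The top view shows three dish-shaped things: steel at (362,165), black at (423,262) and pink at (206,277). The steel one, with the cover and white handle, fits the description. I'll enlarge it to confirm.

Run:
```python
import cv2,numpy as np
t=cv2.imread("pics/top0.png")[115:215,320:405]; s=cv2.imread("pics/scene0.png")[225:312,145:225]
a=cv2.resize(t,(476,560),interpolation=cv2.INTER_CUBIC);cv2.imwrite("pics/c_top.png",a)
b=cv2.resize(s,(560,609),interpolation=cv2.INTER_CUBIC)[:600];cv2.imwrite("pics/c_sc.png",b)
```

```text
(no output)
```

View pics/c_top.png

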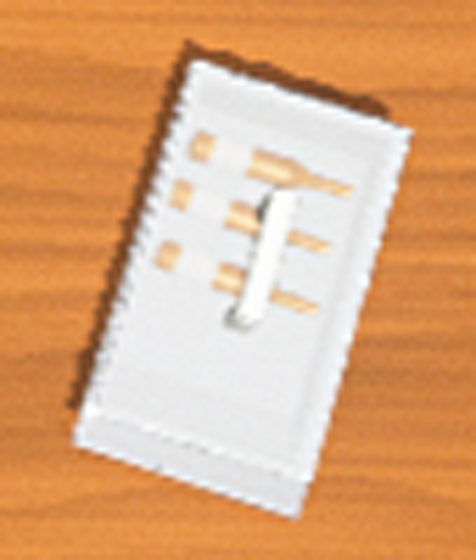

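View pics/c_sc.png

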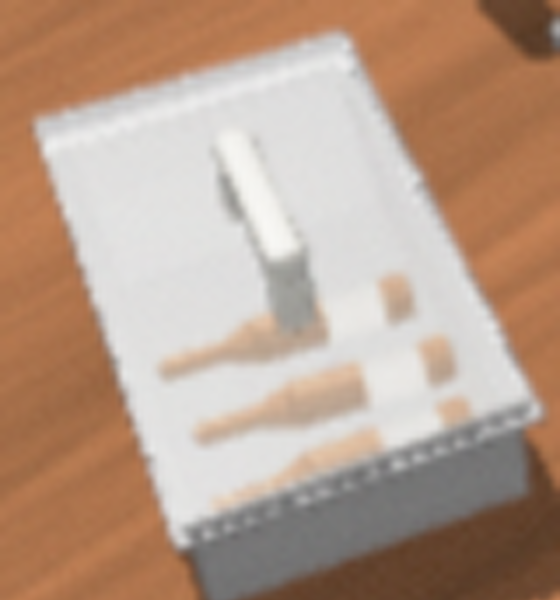

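The steel dish at top (362,165) is confirmed: grey-white, with clear cover, white handle and amber ampoules. The broad lip is at the lower end in the top view, towards the robot. Next I measure the rim corners, the handle and the tray.

```bash
cat > h.py <<'E'
import numpy as np
from bench import sensors, imaging
def proj(cal,P):
    P=np.atleast_2d(P);W=np.array(cal["world_to_cam"]);c=P@W[:3,:3].T+W[:3,3]
    K=np.array(cal["mtx"]);u=K[0,0]*c[:,0]/-c[:,2]+K[0,2];v=K[1,1]*-c[:,1]/-c[:,2]+K[1,2]
    return np.stack([u,v],1)
def back(cal,uv,z):
    uv=np.atleast_2d(uv).astype(float);K=np.array(cal["mtx"]);W=np.array(cal["world_to_cam"])
    d=np.stack([(uv[:,0]-K[0,2])/K[0,0],-(uv[:,1]-K[1,2])/K[1,1],-np.ones(len(uv))],1)@W[:3,:3]
    o=-W[:3,:3].T@W[:3,3]
    return o+d*((z-o[2])/d[:,2])[:,None]
E
python3 - <<'E'
from h import *
import numpy as np
from scipy.optimize import least_squares
np.set_printoptions(precision=4,suppress=True)
T=imaging.get_calibration("top");S=imaging.get_calibration("scene")
ct=np.array([[193,60],[412,130],[300,518],[72,443]])/5.6-.4+[320,115]  # far-left, far-right, near-right, near-left
cs=np.array([[540,410],[185,545],[38,122],[345,32]])/7-.4+[145,225]
a=back(T,ct,.044);b=back(S,cs,.044)
print(a[:,:2],b[:,:2])
loc=np.array([[-84,-54],[-84,54],[114,54],[114,-54]])/1e3
# orientation: +x near end; +y?
def tf(p,l): 
    c,s=np.cos(p[2]),np.sin(p[2]);return p[:2]+l@np.array([[c,s],[-s,c]])
for nm,m in (("top",a),("scene",b),("mean",(a+b)/2)):
    r=least_squares(lambda p:(tf(p,loc)-m[:,:2]).ravel(),[.5,-.15,-1.9 if 0 else 2.9])
    print(nm,r.x[:2],np.degrees(r.x[2]),r.cost**.5)
# handle bar top z=.044+.034=.078 ends
ht=np.array([[283,190],[250,322]])/5.6-.4+[320,115]
hs=np.array([[232,135],[283,250]])/7-.4+[145,225]
print("handle",back(T,ht,.078)[:,:2],back(S,hs,.078)[:,:2])
# tray corners outer top z=.016
tt=np.array([[213,114],[272,127],[249,218],[187,205]]);print("tray top",back(T,tt,.016)[:,:2],back(T,tt,.016).mean(0))
ts=np.array([[243,200],[287,181],[343,221],[299,243]]);print("tray sc",back(S,ts,.016)[:,:2],back(S,ts,.016).mean(0))
print(imaging.get_calibration("top") is None)
for n,uvt,uvs,zt in (("glue",(299,209),(211,194),.088),("bottle",(303,101),(288,257),.073)):
    print(n,back(T,uvt,zt)[:,:2],back(S,uvs,zt)[:,:2])
print("forceps",back(T,[(303,140),(300,205)],.008)[:,:2], "can",back(T,(107,206),.158),back(S,(317,123),.158))
E
```

```text
[[ 0.6746 -0.1472]
 [ 0.643  -0.2503]
 [ 0.4552 -0.1926]
 [ 0.4867 -0.0886]] [[ 0.6744 -0.1445]
 [ 0.6459 -0.2447]
 [ 0.4592 -0.1877]
 [ 0.4907 -0.0866]]
top [ 0.5792 -0.1741] 162.85837978187428 0.0010558566378171773
scene [ 0.5819 -0.1703] 162.89009074354058 0.003807491996059439
mean [ 0.5806 -0.1722] 162.87410270704802 0.0022931030368627202
handle [[ 0.6007 -0.1797]
 [ 0.538  -0.1633]] [[ 0.5467 -0.1619]
 [ 0.6005 -0.1785]]
tray top [[0.7051 0.2336]
 [0.6728 0.0706]
 [0.4207 0.1244]
 [0.4498 0.2882]] [0.5621 0.1792 0.016 ]
tray sc [[0.4466 0.1086]
 [0.4626 0.2756]
 [0.7025 0.2317]
 [0.6807 0.0843]] [0.5731 0.175  0.016 ]
False
glue [[0.4368 0.0012]] [[ 0.4505 -0.0002]]
bottle [[ 0.7269 -0.0075]] [[ 0.7353 -0.016 ]]
forceps [[ 0.641  -0.0152]
 [ 0.4608 -0.0089]] can [[0.4179 0.4485 0.158 ]] [[0.4447 0.4265 0.158 ]]
```

Dish: about (0.580, -0.173), yaw about 163°, so the tool's x is already along the dish's +x. The tray is about (0.565, 0.178), yaw -12°, which is nearly parallel to the cover. Moving over the sloping end now, with the fingers shutting on the way.

```bash
python3 -m pendant '-0.09 -0.09 0 0 0 0 0; -0.25 -0.25 0 0 0 0 0; -0.42 -0.42 0 0 0 0 0; -0.6 -0.6 0 0 0 0 0; -0.77 -0.76 0 0 0 0 0; -0.87 -0.86 0 0 0 0 0' && python3 -m pendant '-0.17 -0.17 0 0 0 0 0; -0.34 -0.34 0 0 0 0 0; -0.51 -0.51 0 0 0 0 0; -0.68 -0.68 0 0 0 0 0; -0.8 -0.8 0 0 0 0 0; -0.9 -0.9 0 0 0 0 0'
python3 - <<'E'
from h import *
s=sensors.read_state();print(s['tcp_pos'],s['eef_rot'])
p=np.array([.58,-.173]);d=np.array([-.956,.294]);
t=np.r_[p+d*.082,.2]
print(t,s['eef_rot'].T@(t-s['tcp_pos'])/.2)
E
```

```text
time: 0.75
tcp_pos: [0.2721, 0.2811, 0.2447]
eef_rot: [[-0.953, 0.302, -0.001], [0.302, 0.953, -0.003], [-0.0, -0.003, -1.0]]
ft_force: [0.2, -0.6, -0.1]
width: 0.0007
time: 1.35
tcp_pos: [0.3898, 0.0531, 0.2452]
eef_rot: [[-0.953, 0.304, -0.001], [0.304, 0.953, -0.003], [-0.0, -0.003, -1.0]]
ft_force: [-0.6, 0.3, 1.1]
width: -0.0
[0.38983498 0.0530918  0.24519014] [[-9.52723526e-01  3.03838035e-01 -5.76482772e-04]
 [ 3.03838406e-01  9.52719217e-01 -2.88399044e-03]
 [-3.27039775e-04 -2.92280315e-03 -9.99995675e-01]]
[ 0.501608 -0.148892  0.2     ] [-0.83922221 -0.79170436  0.22854016]
```

```bash
python3 -m pendant '-0.14 -0.13 0.02 0 0 -0.003 0; -0.31 -0.29 0.06 0 0 -0.003 0; -0.48 -0.46 0.1 0 0 -0.003 0; -0.65 -0.62 0.15 0 0 -0.003 0; -0.78 -0.74 0.2 0 0 -0.003 0; -0.839 -0.792 0.228 0 0 -0.003 0; -0.839 -0.792 0.228 0 0 -0.003 0; -0.839 -0.792 0.228 0 0 -0.003 0'
python3 - <<'E'
from h import *
import cv2
s=sensors.read_state();print(s['tcp_pos'],s['ft_force'])
c=imaging.get_calibration("wrist");im=imaging.get_image("wrist")
p=np.array([.58,-.173]);a=np.radians(162.9);d=np.array([np.cos(a),np.sin(a)]);e=np.array([-d[1],d[0]])
def W(l): l=np.array(l)/1e3; return np.c_[p+l[:,:1]*d+l[:,1:2]*e,l[:,2]]
cv2.imwrite("pics/w1raw.png",im)
q=proj(c,W([[-84,-54,44],[-84,54,44],[114,54,44],[114,-54,44]]));print(q)
cv2.polylines(im,[q.astype(int)],True,(0,255,0),1)
q=proj(c,W([[-24,0,78],[40,0,78]]));cv2.polylines(im,[q.astype(int)],True,(255,0,0),1);print(q)
cv2.imwrite("pics/w1.png",im)
E
```

```text
time: 2.15
tcp_pos: [0.5007, -0.1481, 0.1998]
eef_rot: [[-0.956, 0.295, -0.002], [0.295, 0.956, -0.002], [0.002, -0.002, -1.0]]
ft_force: [0.8, -0.6, -0.4]
width: -0.0001
[ 0.50067787 -0.14814539  0.19980668] [ 0.79714163 -0.58550521 -0.44895967]
[[301.4152622  306.75674946]
 [212.06235161 306.66701987]
 [201.92622695 143.67422784]
 [311.28031179 143.69483663]]
[[256.57857604 282.91337778]
 [256.52060123 226.86485343]]
```

View pics/w1.png

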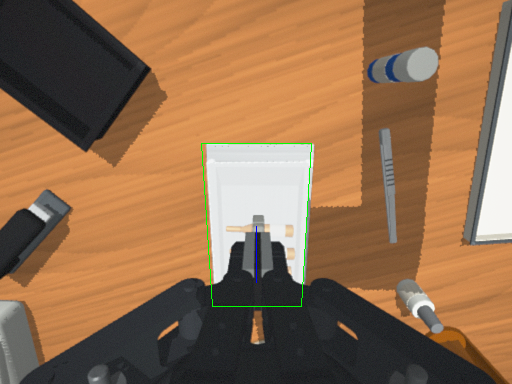

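The model rim (green) fits the dish to a pixel or two (lip edge at row 144, sides at columns 203 and 311), and it is clear around it. Descending to just above the cover.

```bash
python3 -m pendant '0 0 0.1 0 0 0 0; 0 0 0.25 0 0 0 0; 0 0 0.4 0 0 0 0; 0 0 0.52 0 0 0 0; 0 0 0.6 0 0 0 0; 0 0 0.65 0 0 0 0; 0 0 0.66 0 0 0 0; 0 0 0.66 0 0 0 0; 0 0 0.66 0 0 0 0'; python3 -m pendant '0 0 0.005 0 0 0 0; 0 0 0.01 0 0 0 0;0 0 0.015 0 0 0 0; 0 0 0.015 0 0 0 0'
```

```text
time: 3.1
tcp_pos: [0.5014, -0.148, 0.0693]
eef_rot: [[-0.956, 0.294, 0.0], [0.294, 0.956, -0.003], [-0.001, -0.002, -1.0]]
ft_force: [-0.7, -0.6, -0.6]
width: 0.0002
time: 3.5
tcp_pos: [0.5013, -0.148, 0.0663]
eef_rot: [[-0.956, 0.294, 0.0], [0.294, 0.956, -0.002], [-0.001, -0.002, -1.0]]
ft_force: [-1.4, -0.2, -0.1]
width: -0.0001
```

```bash
for i in 1; do python3 -m pendant '0 0 0.005 0 0 0 0; 0 0 0.01 0 0 0 0;0 0 0.01 0 0 0 0'; python3 -m pendant '0 0 0.005 0 0 0 0; 0 0 0.01 0 0 0 0;0 0 0.01 0 0 0 0'; done
```

```text
time: 3.8
tcp_pos: [0.5011, -0.148, 0.064]
eef_rot: [[-0.956, 0.294, -0.0], [0.294, 0.956, -0.002], [-0.001, -0.002, -1.0]]
ft_force: [-1.3, 0.7, 0.4]
width: -0.0003
time: 4.1
tcp_pos: [0.5012, -0.1481, 0.0621]
eef_rot: [[-0.956, 0.294, 0.0], [0.294, 0.956, -0.002], [-0.001, -0.002, -1.0]]
ft_force: [0.1, 0.4, 0.4]
width: -0.0003
```

```bash
python3 -m pendant '0 0 0.003 0 0 0 0; 0 0 0.005 0 0 0 0;0 0 0.005 0 0 0 0'; python3 -m pendant '0 0 0.003 0 0 0 0; 0 0 0.005 0 0 0 0;0 0 0.005 0 0 0 0'
```

```text
time: 4.4
tcp_pos: [0.501, -0.148, 0.0618]
eef_rot: [[-0.956, 0.294, 0.0], [0.294, 0.956, -0.002], [-0.001, -0.002, -1.0]]
ft_force: [-2.1, 0.8, 9.1]
width: -0.0001
time: 4.7
tcp_pos: [0.5008, -0.1479, 0.0616]
eef_rot: [[-0.956, 0.294, 0.0], [0.294, 0.956, -0.002], [-0.001, -0.002, -1.0]]
ft_force: [-2.0, 0.7, 8.2]
width: 0.0001
```

Contact found at TCP z ≈ 0.0618, which matches the plate top at 48 mm plus 14. Now I rock about the foot edge, with the tool turning along.

```bash
python3 -m pendant '0 0 0.005 0 0 0 0; 0.004 0.000 0.008 0 -0.004 0 0; 0.008 0 0.011 0 -0.008 0 0; 0.0115 0 0.014 0 -0.012 0 0; 0.015 0 0.017 0 -0.016 0 0; 0.019 0 0.020 0 -0.020 0 0; 0.0225 0 0.0235 0 -0.024 0 0; 0.026 0 0.027 0 -0.028 0 0; 0.030 0 0.030 0 -0.032 0 0; 0.030 0 0.030 0 -0.032 0 0; 0.030 0 0.030 0 -0.032 0 0'
python3 - <<'E'
from h import *
import cv2
for n,b in (("scene",(225,312,145,225)),("top",(110,220,315,415))):
    im=imaging.get_image(n);im=im[b[0]:b[1],b[2]:b[3]]
    cv2.imwrite(f"pics/r1{n}.png",cv2.resize(im,None,fx=5,fy=5,interpolation=cv2.INTER_CUBIC))
E
```

```text
time: 5.8
tcp_pos: [0.4953, -0.1462, 0.0564]
eef_rot: [[-0.951, 0.294, 0.097], [0.292, 0.956, -0.032], [-0.102, -0.002, -0.995]]
ft_force: [-3.0, 0.6, 7.5]
width: 0.0003
```

View pics/r1scene.png

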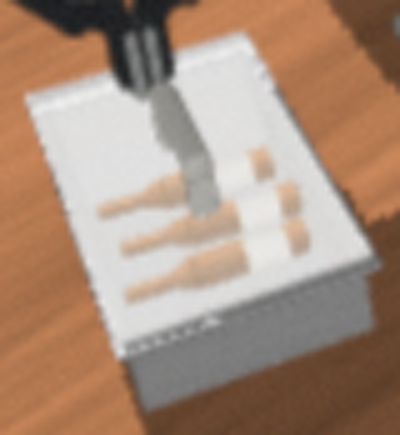

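View pics/r1top.png

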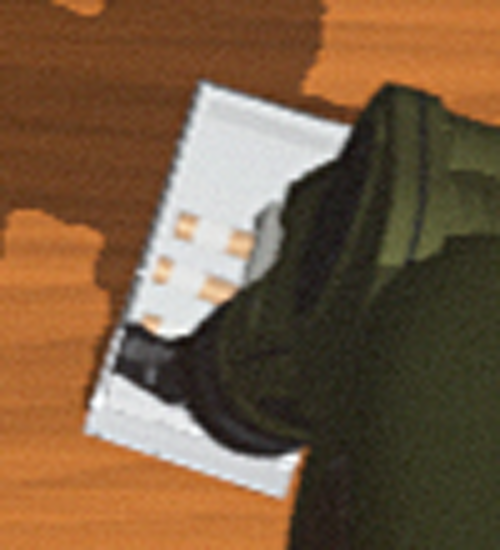

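The dish is rocking with the cover in place, and the ampoules have started to roll (top crop, the bottoms at (185,225), (160,270) and (150,325)). Rocking on to about 0.23 rad.

```bash
python3 -m pendant '0.001 0 0.004 0 0 0 0; 0.005 0.000 0.008 0 -0.004 0 0; 0.009 0 0.011 0 -0.008 0 0; 0.0125 0 0.014 0 -0.012 0 0; 0.016 0 0.017 0 -0.016 0 0; 0.020 0 0.020 0 -0.020 0 0; 0.0235 0 0.0235 0 -0.024 0 0; 0.027 0 0.027 0 -0.028 0 0; 0.031 0 0.030 0 -0.032 0 0; 0.035 0 0.0345 0 -0.037 0 0; 0.039 0 0.038 0 -0.041 0 0; 0.039 0 0.038 0 -0.041 0 0; 0.039 0 0.038 0 -0.041 0 0;0.039 0 0.038 0 -0.041 0 0;0.039 0 0.038 0 -0.041 0 0;0.039 0 0.038 0 -0.041 0 0;0.039 0 0.038 0 -0.041 0 0;0.039 0 0.038 0 -0.041 0 0'
python3 - <<'E'
from h import *
import cv2
for n,b in (("scene",(225,312,145,225)),("top",(110,220,315,415))):
    im=imaging.get_image(n);im=im[b[0]:b[1],b[2]:b[3]]
    cv2.imwrite(f"pics/r2{n}.png",cv2.resize(im,None,fx=5,fy=5,interpolation=cv2.INTER_CUBIC))
E
```

```text
time: 7.7
tcp_pos: [0.4881, -0.144, 0.0481]
eef_rot: [[-0.931, 0.294, 0.217], [0.285, 0.956, -0.069], [-0.228, -0.002, -0.974]]
ft_force: [-3.6, 1.5, 6.1]
width: 0.0001
```

View pics/r2scene.png

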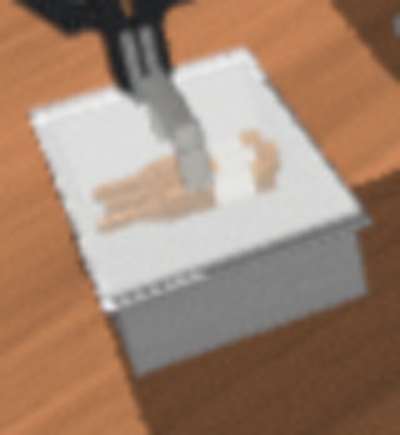

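View pics/r2top.png

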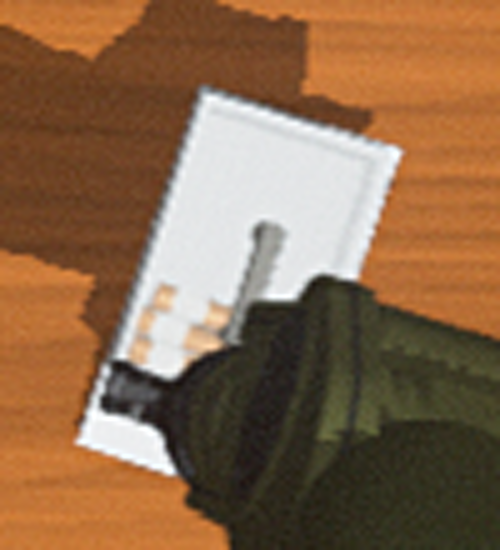

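All three ampoules are gathered against the slope (scene crop around (185,185)), and the cover is on. I'll hold briefly with the press kept and check the cover's place by projecting the model.

```bash
python3 -m pendant '0.001 0 0.005 0 0 0 0;0.001 0 0.005 0 0 0 0;0.001 0 0.005 0 0 0 0;0.001 0 0.005 0 0 0 0;0.001 0 0.005 0 0 0 0;0.001 0 0.005 0 0 0 0;0.001 0 0.005 0 0 0 0;0.001 0 0.005 0 0 0 0'
python3 - <<'E'
from h import *
import cv2
p=np.array([.58,-.173]);a=np.radians(162.9);d=np.array([np.cos(a),np.sin(a)]);e=np.array([-d[1],d[0]])
def W(l,th):
    l=np.array(l,float)/1e3; x=l[:,0]-.036;z=l[:,2]
    X=.036+x*np.cos(th)+z*np.sin(th);Z=-x*np.sin(th)+z*np.cos(th)
    return np.c_[p+X[:,None]*d+l[:,1:2]*e,Z]
for n,b in (("scene",(225,312,145,225)),("top",(110,220,315,415))):
    c=imaging.get_calibration(n);im=imaging.get_image(n)[b[0]:b[1],b[2]:b[3]]
    im=cv2.resize(im,None,fx=5,fy=5,interpolation=cv2.INTER_CUBIC)
    for th,col in ((.22,(0,255,0)),(.26,(0,0,255))):
      for L in ([[-84,-54,44],[-84,54,44],[114,54,44],[114,-54,44]],[[97,-52,48],[97,52,48]],[[-24,0,78],[40,0,78]]):
        q=(proj(c,W(L,th))-[b[2],b[0]]+.4)*5
        cv2.polylines(im,[q.astype(int)],True,col,1)
    cv2.imwrite(f"pics/r3{n}.png",im)
E
```

```text
time: 8.6
tcp_pos: [0.4875, -0.1438, 0.0471]
eef_rot: [[-0.931, 0.294, 0.216], [0.286, 0.956, -0.068], [-0.226, -0.002, -0.974]]
ft_force: [-3.8, 0.4, 5.7]
width: -0.0
```

View pics/r3scene.png

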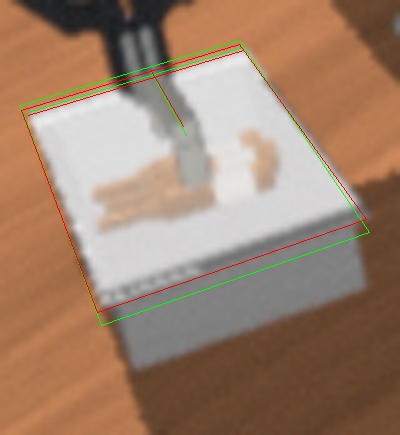

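View pics/r3top.png

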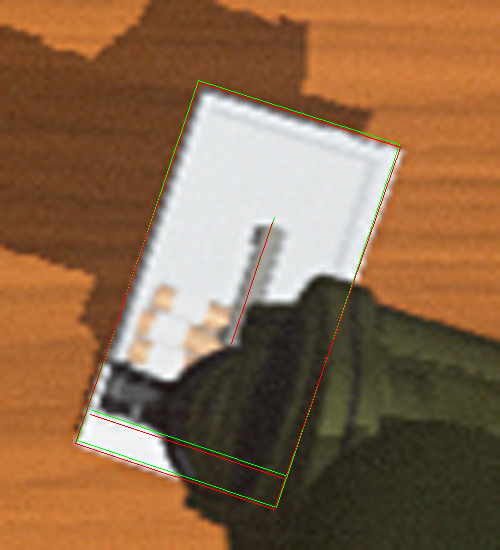

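The model at 0.26 rad fits both views (lip, handle line). The press is about 7 N and the cover is in place. Easing back level about the foot edge.

```bash
python3 -m pendant '-0.004 0 0.001 0 0.004 0 0; -0.0075 0 -0.002 0 0.007 0 0; -0.0115 0 -0.006 0 0.0105 0 0; -0.0156 0 -0.009 0 0.0143 0 0; -0.0237 0 -0.015 0 0.0215 0 0; -0.0318 0 -0.021 0 0.0286 0 0; -0.04 0 -0.0265 0 0.036 0 0; -0.0487 0 -0.0325 0 0.043 0 0; -0.0545 0 -0.036 0 0.048 0 0; -0.060 0 -0.0395 0 0.0525 0 0; -0.0661 0 -0.043 0 0.0573 0 0; -0.0705 0 -0.046 0 0.061 0 0; -0.075 0 -0.0485 0 0.0645 0 0; -0.08 0 -0.052 0 0.068 0 0; -0.0845 0 -0.055 0 0.072 0 0; -0.0845 0 -0.055 0 0.072 0 0; -0.0845 0 -0.055 0 0.072 0 0'
```

```text
time: 10.4
tcp_pos: [0.5019, -0.1483, 0.0619]
eef_rot: [[-0.956, 0.294, 0.003], [0.294, 0.956, -0.003], [-0.004, -0.002, -1.0]]
ft_force: [0.2, -0.1, 3.1]
width: 0.0001
```

```bash
python3 -m pendant '0 0 -0.002 0 0 0 0; 0 0 -0.004 0 0 0 0; 0 0 -0.007 0 0 0 0; 0 0 -0.01 0 0 0 0; 0 0 -0.015 0 0 0 0; 0 0 -0.03 0 0 0 0; 0 0 -0.07 0 0 0 0;0 0 -0.15 0 0 0 0;0 0 -0.25 0 0 0 0;0 0 -0.25 0 0 0 0'
python3 - <<'E'
from h import *
import cv2
p=np.array([.58,-.173]);a=np.radians(162.9);d=np.array([np.cos(a),np.sin(a)]);e=np.array([-d[1],d[0]])
def W(l): l=np.array(l,float)/1e3; return np.c_[p+l[:,:1]*d+l[:,1:2]*e,l[:,2]]
for n,b in (("scene",(225,312,145,225)),("top",(110,220,315,415)),("wrist",(110,340,170,350))):
    c=imaging.get_calibration(n);im=imaging.get_image(n)[b[0]:b[1],b[2]:b[3]]
    f=5 if n!="wrist" else 2.5
    im=cv2.resize(im,None,fx=f,fy=f,interpolation=cv2.INTER_CUBIC)
    for L in ([[-84,-54,44],[-84,54,44],[114,54,44],[114,-54,44]],[[97,-52,48],[97,52,48]],[[-24,0,78],[40,0,78]]):
        q=(proj(c,W(L))-[b[2],b[0]]+.4)*f
        cv2.polylines(im,[q.astype(int)],True,(0,255,0),1)
    cv2.imwrite(f"pics/r4{n}.png",im)
E
```

```text
time: 11.4
tcp_pos: [0.5041, -0.1487, 0.1149]
eef_rot: [[-0.956, 0.294, 0.008], [0.294, 0.956, -0.005], [-0.009, -0.002, -1.0]]
ft_force: [0.6, 0.5, 0.4]
width: 0.0001
```

View pics/r4scene.png

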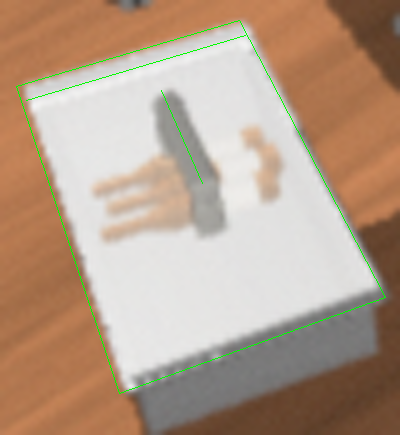

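View pics/r4wrist.png

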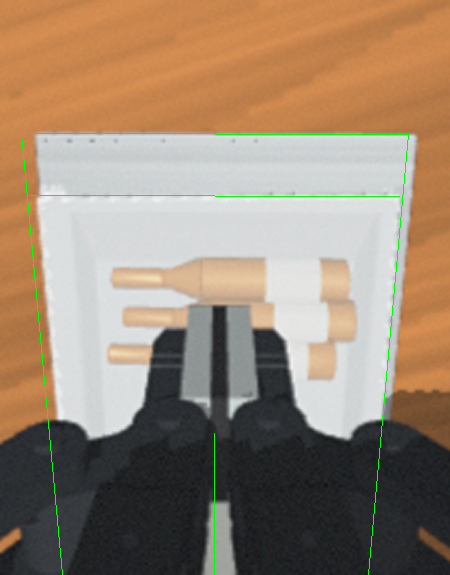

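View pics/r4top.png

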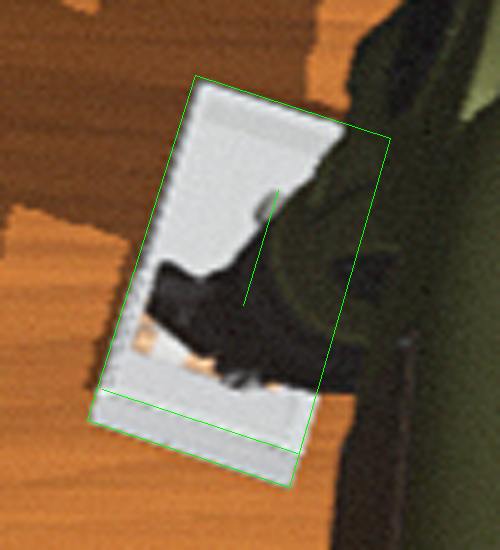

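Level, with the cover on and the three ampoules lying against the slope (wrist crop rows 280, 320 and 355). The wrist view suggests the dish is 1–2 mm towards world +y of the model. Now to the handle.

```bash
python3 -m pendant '-0.06 0 0 0 0.003 0 0.6; -0.18 0 0 0 0.003 0 0.6; -0.29 0 0 0 0.003 0 0.6; -0.34 0 0 0 0.003 0 0.6; -0.358 0.003 0 0 0.003 0 0.6; -0.358 0.003 0 0 0.003 0 0.6; -0.358 0.003 0 0 0.003 0 0.6;-0.358 0.003 0 0 0.003 0 0.6'
python3 - <<'E'
from h import *
import cv2
c=imaging.get_calibration("wrist");im=imaging.get_image("wrist")
s=sensors.read_state();print(s['tcp_pos'],s['eef_rot'])
p=np.array([.58,-.173]);a=np.radians(162.9);d=np.array([np.cos(a),np.sin(a)]);e=np.array([-d[1],d[0]])
def W(l): l=np.array(l,float)/1e3; return np.c_[p+l[:,:1]*d+l[:,1:2]*e,l[:,2]]
for L in ([[-84,-54,44],[-84,54,44],[114,54,44],[114,-54,44]],[[97,-52,48],[97,52,48]],[[-24,-6,78],[-24,6,78],[40,6,78],[40,-6,78]]):
    cv2.polylines(im,[proj(c,W(L)).astype(int)],True,(0,255,0),1)
cv2.imwrite("pics/w5.png",im)
E
```

```text
time: 12.35
tcp_pos: [0.5692, -0.1682, 0.112]
eef_rot: [[-0.956, 0.294, -0.007], [0.294, 0.956, -0.0], [0.007, -0.002, -1.0]]
ft_force: [-0.2, -0.9, 0.3]
width: 0.0512
[ 0.56945611 -0.16826388  0.11217864] [[-9.55895023e-01  2.93631987e-01 -6.70530219e-03]
 [ 2.93640645e-01  9.55915826e-01 -3.23338835e-04]
 [ 6.31476186e-03 -2.27802724e-03 -9.99977467e-01]]
```

View pics/w5.png

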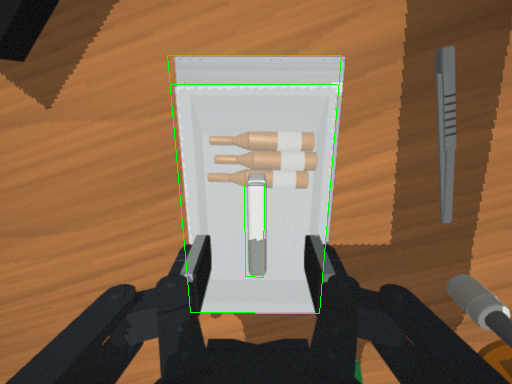

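The handle lies at the model position, from (257,176) to (257,276), centred between the jaws. Descend and close.

```bash
python3 -m pendant '-0.01 0 0.05 0 -0.002 0 0.5; -0.018 0 0.11 0 -0.002 0 0.5; -0.018 0 0.17 0 -0.002 0 0.5; -0.018 0 0.21 0 -0.002 0 0.5; -0.018 0 0.221 0 -0.002 0 0.5; -0.018 0 0.221 0 -0.002 0 0.5; -0.018 0 0.221 0 -0.002 0 0.5'
```

```text
time: 13.1
tcp_pos: [0.5729, -0.1694, 0.0681]
eef_rot: [[-0.956, 0.294, -0.0], [0.294, 0.956, -0.002], [-0.0, -0.002, -1.0]]
ft_force: [1.1, -0.8, 0.0]
width: 0.0429
```

```bash
python3 -m pendant '0 0 0 0 0 0 0.3; 0 0 0 0 0 0 0.2; 0 0 0 0 0 0 0; 0 0 0 0 0 0 0; 0 0 0 0 0 0 0; 0 0 0 0 0 0 0; 0 0 0 0 0 0 0'
```

```text
time: 13.8
tcp_pos: [0.5734, -0.1696, 0.0688]
eef_rot: [[-0.956, 0.294, 0.001], [0.294, 0.956, -0.003], [-0.002, -0.002, -1.0]]
ft_force: [-0.3, 0.2, 5.0]
width: 0.0111
```

```bash
python3 -m pendant '0 0 -0.01 0 0 0 0; 0 0 -0.03 0 0 0 0; 0 0 -0.06 0 0 0 0; 0 0 -0.1 0 0 0 0; 0 0 -0.15 0 0 0 0; 0 0 -0.2 0 0 0 0; 0 0 -0.25 0 0 0 0; 0 0 -0.3 0 0 0 0; 0 0 -0.3 0 0 0 0; 0 0 -0.3 0 0 0 0'
python3 - <<'E'
from h import *
import cv2
for n in ("scene","wrist"): cv2.imwrite(f"pics/l_{n}.png",imaging.get_image(n))
E
```

```text
time: 14.8
tcp_pos: [0.5735, -0.1695, 0.1291]
eef_rot: [[-0.956, 0.294, 0.002], [0.294, 0.956, -0.003], [-0.002, -0.002, -1.0]]
ft_force: [-0.0, -0.5, -2.2]
width: 0.0106
```

View pics/l_scene.png

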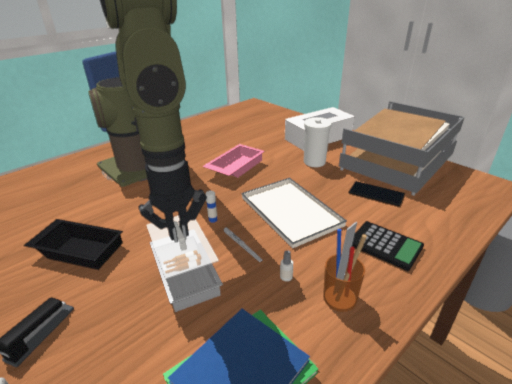

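View pics/l_wrist.png

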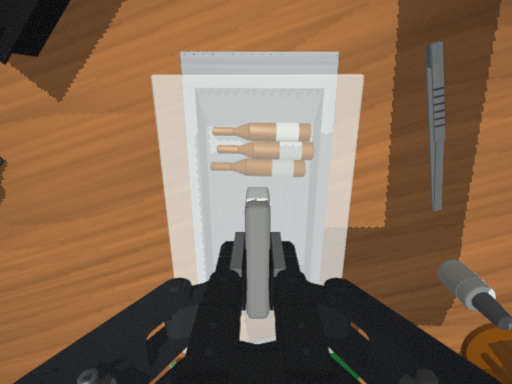

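The cover is lifted level, about 60 mm up, and the ampoules stayed gathered (wrist rows 131, 150 and 168). Carrying it high over the glue stick and bottle to the tray.

```bash
python3 -m pendant '0 0 -0.08 0 0 0 0; 0 0 -0.18 0 0 0 0; 0.02 0.05 -0.27 0 0 0 0; 0.05 0.15 -0.33 0 0 0 0; 0.1 0.3 -0.35 0 0 -0.004 0; 0.15 0.45 -0.35 0 0 -0.008 0; 0.2 0.6 -0.35 0 0 -0.012 0; 0.25 0.73 -0.35 0 0 -0.016 0; 0.28 0.82 -0.35 0 0 -0.016 0' && python3 -m pendant '0.05 0.13 0 0 0 0 0; 0.1 0.28 0 0 0 -0.004 0; 0.15 0.43 0 0 0 -0.008 0; 0.2 0.58 0 0 0 -0.012 0; 0.25 0.7 0 0 0 -0.012 0; 0.27 0.77 0 0 0 -0.012 0; 0.28 0.8 0 0 0 -0.012 0; 0.28 0.8 0 0 0 -0.012 0; 0.28 0.8 0 0 0 -0.012 0;  0.28 0.8 0 0 0 -0.012 0'
python3 - <<'E'
from h import *
import cv2
print(sensors.read_state()['tcp_pos'])
for n in ("scene","wrist","top"): 
    cv2.imwrite(f"pics/m_{n}.png",imaging.get_image(n))
np.save("wc.npy",imaging.get_calibration("wrist")["world_to_cam"])
E
```

```text
time: 15.8
tcp_pos: [0.5667, 0.006, 0.1972]
eef_rot: [[-0.97, 0.244, -0.002], [0.244, 0.97, -0.002], [0.001, -0.002, -1.0]]
ft_force: [0.2, -1.5, -1.9]
width: 0.0105
time: 16.8
tcp_pos: [0.5515, 0.1737, 0.1968]
eef_rot: [[-0.978, 0.208, -0.002], [0.208, 0.978, -0.002], [0.001, -0.003, -1.0]]
ft_force: [1.0, 0.1, -2.3]
width: 0.011
[0.55146682 0.17365348 0.19681398]
```

View pics/m_wrist.png

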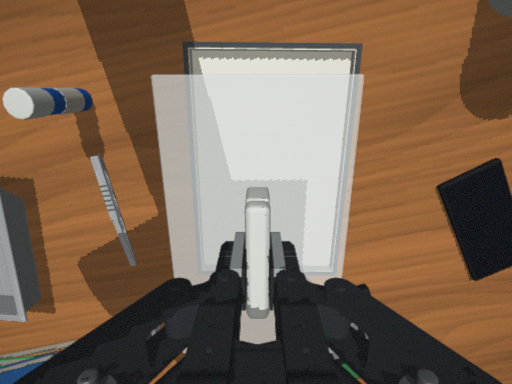

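View pics/m_top.png

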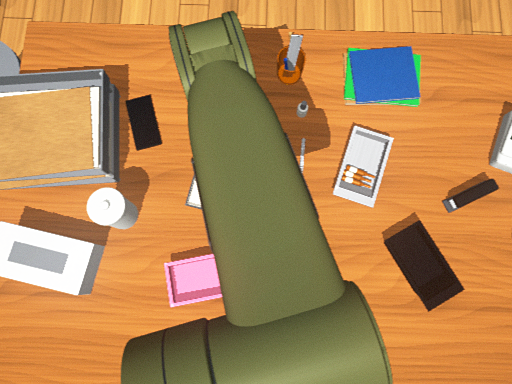

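View pics/m_scene.png

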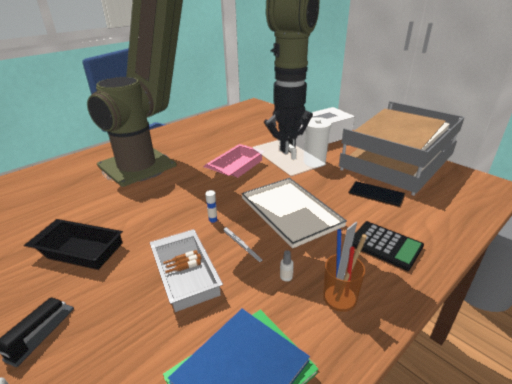

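The tray's near-end corners show in the wrist view at about (185,44) and (361,44). I'll check the tray estimate against these.

Run:
```python
from h import *
import cv2
np.set_printoptions(precision=4,suppress=True)
c=imaging.get_calibration("wrist");c=dict(c);c["world_to_cam"]=np.load("wc.npy")
B=back(c,[(185,44),(361,44)],.016);print(B, np.linalg.norm(B[1]-B[0]))
m=B.mean(0);u=(B[1]-B[0])[:2];u/=np.linalg.norm(u);l=np.array([u[1],-u[0]]);l*=np.sign(l[0]);print("axis",l,np.degrees(np.arctan2(l[1],l[0])),"centre",m[:2]+l*.13)
im=cv2.imread("pics/m_wrist.png")
for p,a,col in (((.566,.177),-12.1,(0,255,0)),(m[:2]+l*.13,np.degrees(np.arctan2(l[1],l[0])),(0,0,255))):
    a=np.radians(a);d=np.array([np.cos(a),np.sin(a)]);e=np.array([-d[1],d[0]])
    for hx,hy,z in((.13,.085,.016),(.126,.081,.004)):
        L=np.array([[hx,hy],[-hx,hy],[-hx,-hy],[hx,-hy]]);P=np.c_[np.array(p)+L[:,:1]*d+L[:,1:]*e,np.full(4,z)]
        cv2.polylines(im,[proj(c,P).astype(int)],True,col,1)
cv2.imwrite("pics/m_w2.png",im)
# scene: near-corner check
S=imaging.get_calibration("scene");print(proj(S,[[.566,.177,.0]]))
```

```text
[[0.4166 0.1312 0.016 ]
 [0.452  0.2976 0.016 ]] 0.1701047926003504
axis [ 0.9782 -0.2077] -11.987663517620938 centre [0.5615 0.1874]
[[289.8171 212.3725]]
```

View pics/m_w2.png

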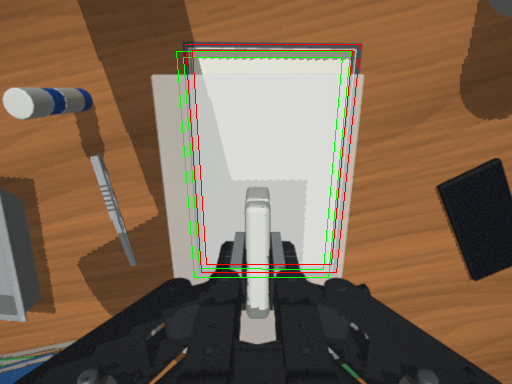

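The wrist-measured edge length is 170 mm as it should be, and gives a centre of about (0.562, 0.186), near the top view's (0.562, 0.179). I'll use (0.562, 0.183) and lower.

```bash
python3 -m pendant '-0.02 0.03 0.05 0 0 0 0; -0.042 0.056 0.15 0 0 0 0; -0.042 0.056 0.27 0 0 0 0; -0.042 0.056 0.4 0 0 0 0; -0.042 0.056 0.53 0 0 0 0; -0.042 0.056 0.65 0 0 0 0; -0.042 0.056 0.73 0 0 0 0; -0.042 0.056 0.77 0 0 0 0; -0.042 0.056 0.77 0 0 0 0; -0.042 0.056 0.77 0 0 0 0' && python3 -m pendant '0 0 0.01 0 0 0 0; 0 0 0.02 0 0 0 0; 0 0 0.03 0 0 0 0; 0 0 0.04 0 0 0 0; 0 0 0.04 0 0 0 0; 0 0 0.04 0 0 0 0'
```

```text
time: 17.95
tcp_pos: [0.5624, 0.183, 0.0433]
eef_rot: [[-0.978, 0.208, -0.001], [0.208, 0.978, -0.002], [0.0, -0.002, -1.0]]
ft_force: [0.9, 0.3, -2.2]
width: 0.0109
time: 18.55
tcp_pos: [0.5622, 0.183, 0.0352]
eef_rot: [[-0.978, 0.208, -0.001], [0.208, 0.978, -0.002], [0.001, -0.002, -1.0]]
ft_force: [0.3, 0.2, -2.1]
width: 0.0106
```

```bash
python3 -m pendant '0 0 0.008 0 0 0 0; 0 0 0.014 0 0 0 0; 0 0 0.02 0 0 0 0; 0 0 0.02 0 0 0 0' && python3 -m pendant '0 0 0.005 0 0 0 0; 0 0 0.008 0 0 0 0; 0 0 0.008 0 0 0 0'
```

```text
time: 18.95
tcp_pos: [0.5621, 0.1829, 0.0309]
eef_rot: [[-0.978, 0.208, -0.002], [0.208, 0.978, -0.002], [0.001, -0.002, -1.0]]
ft_force: [-0.0, 0.1, -1.3]
width: 0.0108
time: 19.25
tcp_pos: [0.562, 0.1829, 0.0292]
eef_rot: [[-0.978, 0.208, -0.002], [0.208, 0.978, -0.002], [0.001, -0.002, -1.0]]
ft_force: [0.2, -0.1, -2.1]
width: 0.0113
```

```bash
python3 -m pendant '0 0 0.004 0 0 0 0; 0 0 0.007 0 0 0 0; 0 0 0.007 0 0 0 0' && python3 -m pendant '0 0 0.003 0 0 0 0; 0 0 0.006 0 0 0 0; 0 0 0.006 0 0 0 0'
```

```text
time: 19.55
tcp_pos: [0.5621, 0.1829, 0.0288]
eef_rot: [[-0.978, 0.208, -0.001], [0.208, 0.978, -0.002], [0.001, -0.002, -1.0]]
ft_force: [-2.4, 0.0, 5.1]
width: 0.011
time: 19.85
tcp_pos: [0.5621, 0.1829, 0.0288]
eef_rot: [[-0.978, 0.208, -0.0], [0.208, 0.978, -0.002], [0.0, -0.002, -1.0]]
ft_force: [-2.8, -0.7, 8.6]
width: 0.0111
```

It touched down at the expected height (0.0288 against 0.029). Release and retreat.

```bash
python3 -m pendant '0 0 0 0 0 0 0; 0 0 0 0 0 0 0.15; 0 0 0 0 0 0 0.25; 0 0 0 0 0 0 0.4; 0 0 0 0 0 0 0.5; 0 0 0 0 0 0 0.5;0 0 0 0 0 0 0.5' && python3 -m pendant '0 0 -0.03 0 0 0 0.5; 0 0 -0.1 0 0 0 0.5; 0 0 -0.22 0 0 0 0.5; 0 0 -0.4 0 0 0 0.5; 0 0 -0.6 0 0 0 0.5; 0 0 -0.8 0 0 0 0.5; 0 0 -0.9 0 0 0 0.5; 0 0 -0.9 0 0 0 0.5' && python3 -m pendant '0.1 0.05 -0.05 0 0 0 0.5; 0.3 0.1 -0.1 0 0 0 0.5; 0.5 0.2 -0.1 0 0 0 0.5; 0.7 0.3 -0.1 0 0 0 0.5; 0.8 0.4 -0.1 0 0 0 0.5; 0.8 0.4 -0.1 0 0 0 0.5; 0.8 0.4 -0.1 0 0 0 0.5'
python3 - <<'E'
from h import *
import cv2
for n in ("scene","wrist","top"): 
    cv2.imwrite(f"pics/e_{n}.png",imaging.get_image(n))
E
```

```text
time: 20.55
tcp_pos: [0.5621, 0.1829, 0.0287]
eef_rot: [[-0.978, 0.208, -0.001], [0.208, 0.978, -0.002], [0.0, -0.002, -1.0]]
ft_force: [0.2, 0.3, 0.6]
width: 0.043
time: 21.35
tcp_pos: [0.5646, 0.184, 0.2132]
eef_rot: [[-0.978, 0.208, 0.007], [0.208, 0.978, 0.001], [-0.007, 0.002, -1.0]]
ft_force: [0.4, -0.2, -0.7]
width: 0.0426
time: 22.05
tcp_pos: [0.4239, 0.2955, 0.2314]
eef_rot: [[-0.978, 0.207, 0.006], [0.207, 0.978, -0.0], [-0.006, 0.001, -1.0]]
ft_force: [0.4, -0.2, -0.2]
width: 0.0425
```

View pics/e_top.png

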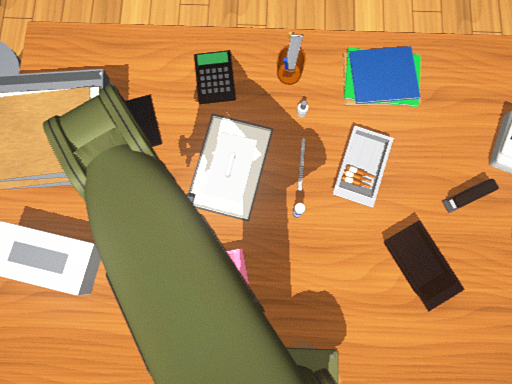

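View pics/e_scene.png

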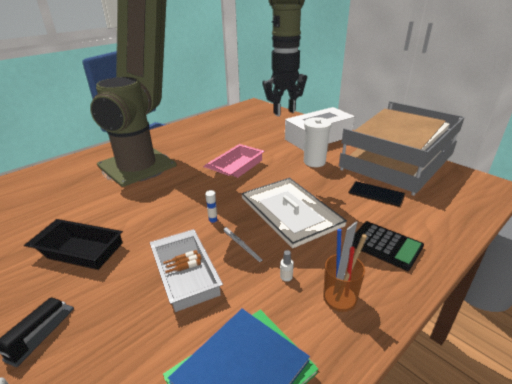

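View pics/e_wrist.png

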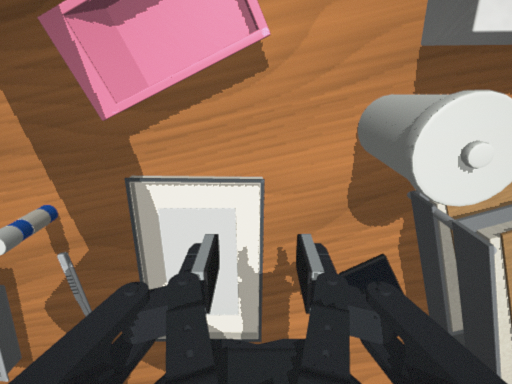

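The cover is in the tray (top, handle at (231,163)), and the ampoules are together in the dish at top (359,175). One numeric check before handing in.

Run:
```python
from h import *
import cv2
np.set_printoptions(precision=3,suppress=True)
im=cv2.imread("pics/e_top.png")
a=cv2.resize(im[105:225,180:275],None,fx=5,fy=5,interpolation=cv2.INTER_CUBIC)
b=cv2.resize(im[115:215,330:395],None,fx=5,fy=5,interpolation=cv2.INTER_CUBIC);b=cv2.copyMakeBorder(b,0,100,0,0,0)
cv2.imwrite("pics/e_crop.png",np.hstack([a[:600],b[:600]]))
T=imaging.get_calibration("top")
p=np.array([.58,-.173]);q=np.radians(162.9);d=np.array([np.cos(q),np.sin(q)])
m=cv2.inRange(cv2.cvtColor(im,cv2.COLOR_BGR2HSV),(3,120,60),(18,255,255));m[:,:345]=0;m[:,378:]=0;m[:160]=0;m[:][192:]=0
ys,xs=np.nonzero(m);w=back(T,np.c_[xs,ys],.019)[:,:2]-p;X=w@d;print("amber x in dish range",np.percentile(X,[2,50,98]),len(X))
print("handle",back(T,(231,163),.038),"tray",back(T,[(213,114),(272,127),(249,218),(191,209)],.016).mean(0), sensors.read_state()['time'])
```

```text
amber x in dish range [0.021 0.041 0.063] 237
handle [[0.562 0.176 0.038]] tray [0.56  0.176 0.016] 22.2
```

View pics/e_crop.png

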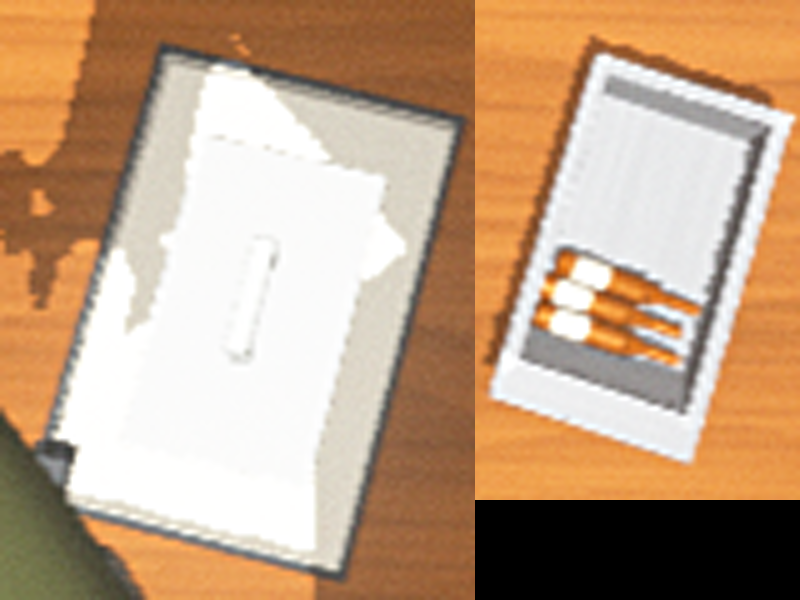

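The cover lies flat in the tray, handle up at crop (252,300), within a few mm of the middle. The ampoules lie together at the slope end of the dish, with amber from x = 21 to 63 mm in the dish frame. Handing in.

```bash
python3 -c "
from bench import bot
print(bot.hand_in())"
```

```text
the job is handed in; nothing more can be done
None
```

I carried out the whole task and handed it in with the robot clock at about 22 s of the 69 s allowed; the hand-in gives no verdict.

**What I did:**
- I pressed the cover over the lip end with the shut fingers, at about 7–8 N.
- I rocked the dish about 0.25 rad forward on its foot edge, so all three ampoules rolled to the slope.
- I eased the dish back level with the cover on.
- I lifted the cover by its handle, laid it in the tray and backed the arm off.

**Last checks:**
- **Dish:** it looked level in the pictures.
- **Ampoules:** the amber spans x of about 21 to 63 mm in the dish's frame, so the three centres should sit roughly 27 to 57 mm to the sloping side.
- **Cover:** it lies handle up, about 2 mm from the tray's middle in the top view. It touched down at the expected height (tool height 0.0288 m against 0.029 m).
- **Other things:** the glue stick, bottle, forceps and canister look unmoved. I judged that by eye only.

**Disagreements:**
- The tray's centre differed by up to about 12 mm between cameras. The allowance is 35 mm.
- After rocking, the wrist view put the dish about 2 mm off my model.
- While rocked, the dish tilted to about 0.26 to 0.27 rad by the pictures, against 0.23 rad for the tool. It stayed short of the 0.3 rad stop.

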